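Open the child-resistant cap of a leaning solvent bottle

ROBOT

A 6-joint arm with a two-finger parallel gripper is mounted at the origin on the work surface. World frame = base frame: x ahead of the robot, y to its left, z up, the work surface at z = 0. Lengths are in m, angles in degrees, forces in N, time in s.
With the tool pointing down it reaches from about 0.4 to 0.825 m from the base axis. Payload 7 kg.
Tool frame: the origin (TCP) lies at the very end of the fingers, on their centre line; the grasp point (between the pads) lies 19 mm behind it; z points along the fingers, y is the line along which they close (so a half turn about z gives the same grasp; the last joint's range is limited). The gripper opens to 88 mm and grips with 3 to 60 N. Pads are 19 mm wide; open, the fingers measure 130 mm over their backs; the gripper's body (78 mm by 193 mm) begins 47 mm behind the grasp point.
Start: joints at [86.293, 20.546, 0.682, 0, -70.136, -16.507], TCP at [0.233, 0.633, 0.227] pointing down, gripper open.
Joint ranges: [-176.03, 176.03], [-82.01, 121.73], [-58.28, 71.71], [-173.87, 95.51], [-174.79, -0.11], [-173.66, 173.66]. Speed limits (degrees/s): [136.94, 136.94, 172.46, 180, 180, 180].

INTERFACE

Orientations are given as [roll, pitch, yaw] about the fixed x, y, z axes, in that order (R = Rz(yaw) Ry(pitch) Rx(roll)).
In Python, from plant import ctrl, viewer gives the robot as it stands.
- The arm moves only by the tool servo_tool, never from a script. Its argument "rows" is a list of rows, each a list of 6 numbers: the shift along the world's x, y, z in mm, then the turn, a rotation vector about the world's x, y, z in degrees. A call has 1 to 5 rows; each row shifts and turns the commanded pose from where the row before left it; what a row does not reach is not made up. A row lasts 1/12 s, in which the tool goes at most 41.7 mm and 7.16 degrees, less where a joint would pass 70% of its speed; a pose out of reach is approached as far as the arm can. A call is refused whole if a number of a shift passes 41.7 or a number of a turn 7.16, either way. A call with a gripper value outside its range is refused whole. "fingers" is the finger opening in mm, from 0 to 87.6, set as the call begins (left out, the last holds). The fingers move at their own pace and stop on an object; the grip force is fixed at half the most. Time passes only in rows, so rows that do not move let the fingers close. It gives the time, the measured TCP pose, the force and the opening at its end, in the units of the state.
- ctrl.get_obs(): the state, without advancing time (a new reading comes with each control period).
- viewer.snapshot(name): name is "side" or "top" or "wrist"; returns (picture, depth): 480x640x3 uint8, red, green, blue; 480x640 float32, m along the optical axis (not along the pixel's ray), 0 where there is no reading.
- viewer.calibration(name): a dict with "fx", "fy", "cx", "cy" (pixels), "origin" and "rotation" of the camera in the world. Camera axes: x right, y up, looking along -z (the intrinsics and any distortion apply to the point x, -y, -z); pixel columns grow to the right and rows downward; lengths in m; the calibration is good to about 2 mm. A picture is of the moment at which its call begins: read the wrist's pose just before it. calibration takes no time and is no camera call; for the wrist camera it gives the pose at the moment of the call.
- ctrl.close_job(): hands the job in, once; it reports no verdict.
The state is a dict: "clock": time; "joint_pos": joint angles; "qvel": joint speeds; "tau": joint torques, N m; "tool_pos": TCP position; "orientation": TCP orientation; "force": force on the tool from outside, world axes, zero at the start; "moment": the same for the moment, N m; "opening": finger opening in m.
Only numpy, scipy, OpenCV 4.12 (cv2) and the standard library are available. Lean on these libraries where they do the work, as an engineer would, in place of code of your own. Each camera call takes 0.05 s, during which the arm holds its last target. There are 200 camera calls.

TASK

Open the solvent bottle that leans in its stand: press its child-resistant cap down and, keeping it pressed, turn it anticlockwise past the ratchet, then lift it off. Set the cap down, not dropped, in the middle of the shallow square dish, upright with its wing grip on top, and let go of it. Leave the spool, the spray can, the plain bottle and the screwdriver as they are.

Things in the scene. Friction and masses are not known exactly. Their poses are not given: they have to be found in the camera images.
- bottle: White round bottle, 80 mm in diameter, 159 mm long to the top of its 40 mm neck, rigidly fixed in a bent-steel stand (base 150 x 120 mm) that is fixed to the bench. It leans 30 degrees from vertical, its neck towards the robot's side. Origin: centre of the bottle's foot; z: along its axis, out through neck and cap; x: the direction in which the wing of the locked cap lies.
- neck (a point): Point on the bottle's axis, 142 mm from its foot, where the cap's origin lies while the cap is locked. Two ratchet teeth in a row, 5 mm high, on the neck stop the cap's turning, and a flange its pulling off. If the pressure is let go halfway, the cap catches on the second tooth.
- liner (a joint): Sprung plug in the bottle's mouth that carries the cap: depth in m by which the cap is pressed down along the bottle's axis: 0 locked and not pressed, 0.010 at the hard stop, -0.002 when unlocked or off. Its force is about 4 N at 0 and grows by 1 N per mm (9 N at 5 mm, 14 N at 10 mm).
- cap: Black ribbed round cap, 65 mm in diameter, flat top 33 mm above its open rim, with an upright wing grip on top; loose, about 80 g, locked on the neck at the start. Origin: centre of its open rim; z: its axis, out through the top; x: along its wing. It looks the same after a half turn.
- wing (a point): Centre of the cap's wing grip, on the cap's axis, 46 mm above its rim. The wing is a straight bar 60 mm long (cap's x), 14 mm thick (y), 26 mm high (33 to 59 mm above the rim). To open: press 5 to 10 mm down along the axis (7 to 8 is best), keep it down, turn anticlockwise, looking at the cap's top, by 65 to 85 degrees (57 at least, 95 at most), lift along the axis (30 mm clears the neck).
- dish: Shallow square aluminium dish, loose, 115 x 115 mm outside, 107 mm inside, rim 14 mm high, 0.35 kg, lying on the bench to the left or the right of the stand. Origin: centre of its underside; x, y along its sides.
- dish_in (a point): Centre of the dish's inner floor, 4 mm above the bench.
- spool: Bystander: spool of solder wire standing on end, 64 mm in diameter, 60 mm high, on the other side of the stand from the dish. Origin: centre of its underside.
- spray_can: Bystander: spray can with a small nozzle, 66 mm in diameter, 192 mm high, standing behind the work. Origin: centre of its underside.
- plain_bottle: Bystander: upright white bottle with a plain small cap and no wing, 68 mm in diameter, 140 mm high, standing behind the work. Origin: centre of its underside.
- screwdriver: Bystander: screwdriver, 180 mm long, lying on the bench behind the stand. Origin: about the middle of its length, on its underside.
Mind the look-alikes: they are no part of the job. Several things look just like the dish: the one meant starts farthest to the robot's right.

How it is judged (in metres and radians):
On the way, in this order (a step that is already met when the one before it is completed fails the run):
1. before it is turned, the locked cap is pressed at least 4 mm down on the bottle's neck (value of joint liner above 0.004 m and distance between cap and neck below 0.02 m and angle between the x axis of cap and the x axis of bottle, either way round below 0.12 rad), for 0.05 s.
2. the cap is turned onto or past the second ratchet tooth (more than 50 degrees from locked) while on the neck (angle between the x axis of cap and the x axis of bottle, either way round above 0.88 rad and distance between cap and neck below 0.02 m), for 0.05 s.
3. the cap is lifted off, more than 50 mm from where it was (distance between cap and neck above 0.05 m), for 0.05 s.
4. still in the fingers, the cap is lowered into the dish to within 10 mm of its floor (contact force between the fingers and cap above 0.5 N and horizontal distance between cap and dish_in below 0.03 m and z of cap in the frame of dish_in below 0.01 m), for 0.05 s.
At the end, for the whole second after the job is handed in: The cap stands at rest on the dish's floor, wing up and upright within 6 degrees, its centre within 22 mm of the dish's centre, the dish lies on the bench, and the cap is released (horizontal distance between cap and dish_in below 0.022 m and z of cap in the frame of dish_in between -0.003 and 0.004 m and angle between cap's own z axis and vertical below 0.1 rad and height (world z) of dish below 0.005 m and linear speed of cap below 0.02 m/s and contact force between the fingers and cap below 0.1 N); the robot touches nothing.
It fails at once if the spool is moved more than 20 mm (distance of spool from where it was at the start of the episode above 0.02 m).
It fails at once if the spray can is moved more than 20 mm (distance of spray_can from where it was at the start of the episode above 0.02 m).
It fails at once if the plain bottle is moved more than 20 mm (distance of plain_bottle from where it was at the start of the episode above 0.02 m).
It fails at once if the screwdriver is moved more than 20 mm (distance of screwdriver from where it was at the start of the episode above 0.02 m).
It also fails if it takes over 42 s, if anything falls off the work surface, if the arm or the gripper's body presses on something with over 40 N, if the wrist force passes 120 N, or if a joint passes its speed limit or range.

## Working session

There is one attempt and no reset: what is moved stays moved. The work goes in short steps, Python scripts to look and compute and a tool call to move; the robot and the scene stay as the last step left them, time stands still between calls to the robot, and variables do not carry over. Pictures are saved under pics/ and viewed, on a budget of 10 in all, crops included, one or two more only if the job needs it, and the job is handed in when it is done.

Besides the shell and the picture viewer there is one more tool, called after ">>>" by a JSON object that holds its "fn" and its "kwargs", one argument or row to a line. servo_tool: Moves the arm, as the interface text tells. Its arguments: {"type":"object","properties":{"rows":{"type":"array","items":{"type":"array","items":{"type":"number"}}},"fingers":{"type":"number"}},"required":["rows"]}

```bash
mkdir -p pics; cat > h.py <<'E'
import numpy as np, cv2
from plant import ctrl, viewer
def snap(n, f):
    c=viewer.calibration(n); p,d=viewer.snapshot(n)
    cv2.imwrite('pics/'+f+'.png',p[:,:,::-1]); np.savez('pics/'+f+'.npz',p=p,d=d,**{k:np.array(v) for k,v in c.items()})
    return load(f)
def load(f): return dict(np.load('pics/'+f+'.npz'))
def cloud(s):
    d=s['d']; v,u=np.mgrid[0:480,0:640]
    P=np.stack([(u-s['cx'])/s['fx']*d,-(v-s['cy'])/s['fy']*d,-d],-1)
    return P@s['rotation'].T+s['origin']
def proj(s,P):
    q=(np.asarray(P)-s['origin'])@s['rotation']
    return np.array([s['cx']+s['fx']*q[...,0]/-q[...,2], s['cy']+s['fy']*q[...,1]/q[...,2]]).T
E
python3 - <<'E'
from h import *
for n in['side','top']:
    s=snap(n,n+'0'); print(n,s['origin'],s['rotation'].round(3).tolist(),s['fx'],s['cx'],s['cy'],[k for k in s], (s['d']>0).mean())
print(ctrl.get_obs())
E
```

```text
side [ 0.36278104 -0.48339103  0.89838998] [43.001, -1.199, -17.014] 443.59333916022473 314.557245193725 246.57085541466233 ['p', 'd', 'fx', 'fy', 'cx', 'cy', 'origin', 'rotation'] 0.9959147135416667
top [0.48741278 0.21427859 1.47126118] [4.074, -0.944, -91.484] 475.1737442402375 319.07790264063334 232.99724479839318 ['p', 'd', 'fx', 'fy', 'cx', 'cy', 'origin', 'rotation'] 0.9961458333333333
{'clock': 0.1, 'joint_pos': array([ 8.62934821e+01,  2.05856193e+01,  6.40297680e-01, -1.91560953e-02,
       -7.01355534e+01, -1.65086413e+01]), 'qvel': array([-0.01388579, -0.15943582,  0.00123541,  0.02064465, -0.0835499 ,
        0.0054238 ]), 'tau': array([-1.09176755e-03, -5.84167671e+01,  2.93749416e+01,  7.01537266e+00,
        1.00962451e-02, -4.99862654e-05]), 'tool_pos': array([0.23309075, 0.63301948, 0.22574092]), 'orientation': array([ 1.79917341e+02, -5.71695596e-03, -2.02216770e+01]), 'force': array([-0.51975141,  0.51229079, -0.07730587]), 'moment': array([-0.00363963, -0.02245707,  0.05864408]), 'opening': 0.08755500536773969}
```

View pics/side0.png

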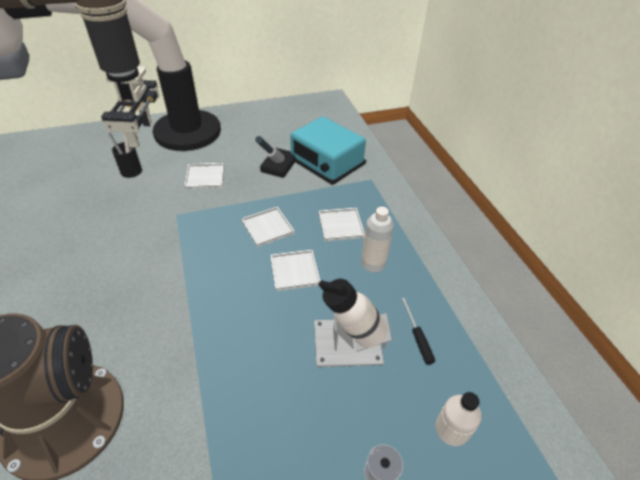

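View pics/top0.png

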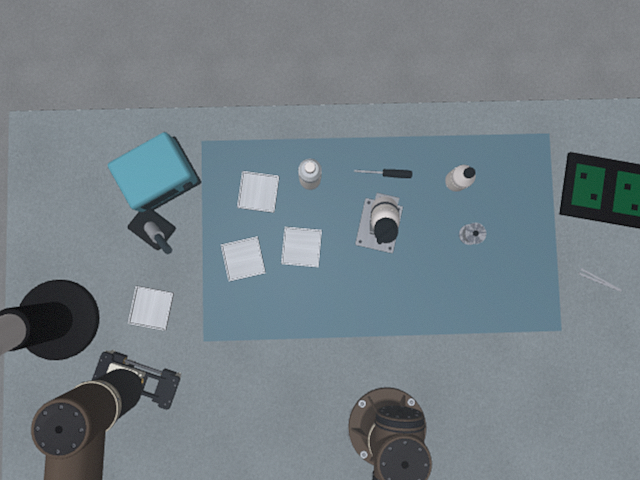

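Top view: four dish-like squares at (302,247), (258,191), (243,258), (151,307). The robot's right is image right, so (302,247) fits. The cap is at (386,230), the spool at (473,233). Next I measure these and enlarge the dish and cap.

```bash
python3 - <<'E'
s=open('h.py').read()
s=s.replace("import numpy as np, cv2","import numpy as np, cv2\nfrom scipy.spatial.transform import Rotation as Ro")
s=s.replace("def load(f): return dict(np.load('pics/'+f+'.npz'))","""def load(f):
    s=dict(np.load('pics/'+f+'.npz'))
    if s['rotation'].shape==(3,): s['rotation']=Ro.from_euler('xyz',s['rotation'],degrees=True).as_matrix()
    return s""")
open('h.py','w').write(s)
E
python3 - <<'E'
from h import *
np.set_printoptions(precision=4,suppress=True)
t=load('top0'); s=load('side0')
C=cloud(t); D=cloud(s)
print('table z',np.median(C[300:320,300:500,2]),np.median(D[420:440,250:330,2]))
for u,v in[(302,247),(258,191),(243,258),(151,307),(386,230),(473,233),(309,172),(459,177),(397,173)]:
    print((u,v),np.median(C[v-2:v+3,u-2:u+3].reshape(-1,3),0))
# dish
p=t['p'].astype(int); m=((p.min(-1)>175)).astype(np.uint8); 
w=np.zeros_like(m); w[215:280,272:330]=m[215:280,272:330]
c=max(cv2.findContours(w,0,2)[0],key=cv2.contourArea); r=cv2.minAreaRect(c); print(r)
def ray(s,u,v,z):
    d=s['rotation']@np.array([(u-s['cx'])/s['fx'],-(v-s['cy'])/s['fy'],-1]); return s['origin']+d*(z-s['origin'][2])/d[2]
print('dish corners',[ray(t,*q,0.014)[:2] for q in cv2.boxPoints(r)],ray(t,*r[0],0.014))
# cap dark points
for n,S,X,(a,b,c_,d) in[('top',t,C,(205,250,365,410)),('side',s,D,(272,315,315,362))]:
    k=(S['p'][a:b,c_:d].max(-1)<60); P=X[a:b,c_:d][k]; P=P[P[:,2]>.1]; print(n,len(P),P.mean(0),P.min(0),P.max(0))
    np.save('pics/cap_'+n,P)
a=cv2.resize(t['p'][200:275,262:422],(800,375),interpolation=3)
b=cv2.resize(s['p'][240:300,300:380],(300,225),interpolation=3)
o=np.zeros((600,800,3),np.uint8); o[:375]=a; o[375:,:300]=b; 
o[375:,320:620]=cv2.resize(np.clip(t['p'][210:250,360:413].astype(int)*3,0,255).astype(np.uint8),(300,225),interpolation=3)
cv2.imwrite('pics/crop1.png',o[:,:,::-1])
E
```

```text
table z 0.0020813966874818624 0.00029785305303381415
(302, 247) [0.5492 0.2413 0.0054]
(258, 191) [0.7267 0.3738 0.005 ]
(243, 258) [0.5199 0.4232 0.0053]
(151, 307) [0.3785 0.7044 0.0055]
(386, 230) [0.5806 0.0118 0.2072]
(473, 233) [ 0.5759 -0.2726  0.0619]
(309, 172) [0.7472 0.214  0.1817]
(459, 177) [ 0.738  -0.2237  0.1047]
(397, 173) [ 0.7695 -0.0576  0.0253]
((301.31561279296875, 246.52870178222656), (36.93858337402344, 37.572330474853516), 5.19442892074585)
dish corners [array([0.4998, 0.3057]), array([0.6143, 0.2929]), array([0.6012, 0.1801]), array([0.4867, 0.1935])] [0.5503 0.2431 0.014 ]
top 442 [0.5804 0.0133 0.2068] [ 0.546  -0.0165  0.1796] [0.6145 0.0408 0.2364]
side 833 [ 0.5729 -0.0044  0.2047] [ 0.3628 -0.4834  0.1682] [0.6107 0.0391 0.8984]
```

View pics/crop1.png

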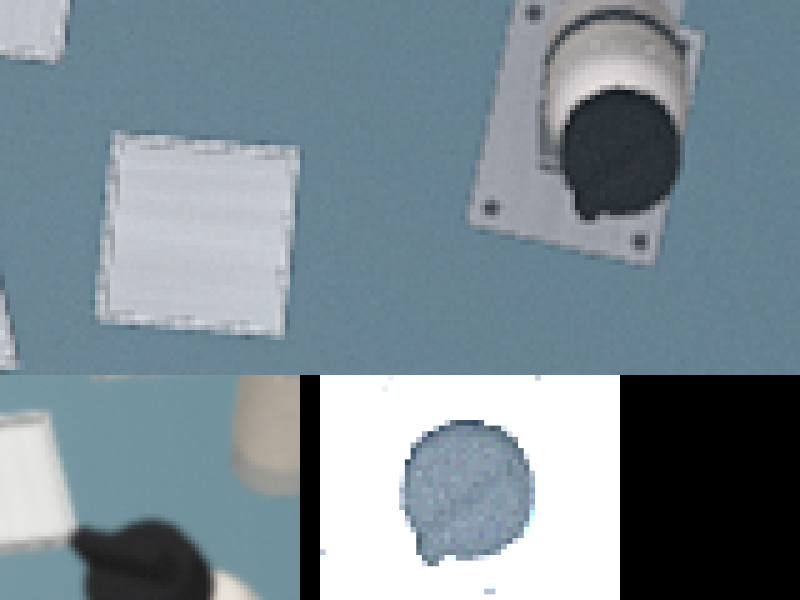

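Crop: the dish at (302,247) is confirmed as the rightmost square, centre (0.550, 0.242). The wing runs from lower-left to upper-right on the cap. Now I get the axis and wing direction from depth.

```bash
python3 - <<'E'
from h import *
np.set_printoptions(precision=4,suppress=True)
t=load('top0'); s=load('side0')
# stand base orientation: points z 0..8mm bright grey in region
C=cloud(t)
hsv=cv2.cvtColor(t['p'],cv2.COLOR_RGB2HSV)
m=((hsv[...,1]<45)&(hsv[...,2]>120)).astype(np.uint8); w=np.zeros_like(m); w[190:258,350:412]=m[190:258,350:412]
w=cv2.morphologyEx(w,cv2.MORPH_CLOSE,np.ones((15,15)))
r=cv2.minAreaRect(max(cv2.findContours(w,0,2)[0],key=cv2.contourArea)); print('stand',r)
def ray(s,u,v,z):
    d=s['rotation']@np.array([(u-s['cx'])/s['fx'],-(v-s['cy'])/s['fy'],-1]); return s['origin']+d*(z-s['origin'][2])/d[2]
B=np.array([ray(t,*q,.004)[:2] for q in cv2.boxPoints(r)]);print(B, [np.degrees(np.arctan2(*(B[i+1]-B[i])[::-1])) for i in range(3)],[np.linalg.norm(B[i+1]-B[i]) for i in range(3)])
for n in['top','side']:
    P=np.load(f'pics/cap_{n}.npy'); P=P[(P[:,2]<.3)&(P[:,2]>.17)]
    best=0; rng=np.random.default_rng(0)
    for i in range(3000):
        q=P[rng.choice(len(P),3,False)]; v=np.cross(q[1]-q[0],q[2]-q[0]); v/=np.linalg.norm(v)+1e-12; v*=np.sign(v[2])
        if abs(np.degrees(np.arccos(v[2]))-30)>6: continue
        k=abs((P-q[0])@v)<.003
        if k.sum()>best: best=k.sum(); K=k
    for _ in range(5):
        c=P[K].mean(0); v=np.linalg.svd(P[K]-c)[2][2]; v*=np.sign(v[2]); K=abs((P-c)@v)<.0035
    print(n,len(P),K.sum(),'plane c',c,'n',v,'tilt',np.degrees(np.arccos(v[2])),'az',np.degrees(np.arctan2(v[1],v[0])), 'rms',np.std((P[K]-c)@v))
    h=(P-c)@v; W=P[h>.008]; print('wing',len(W),W.mean(0),'hmax',np.sort(h)[-5:])
    if len(W)>10: print('dir',np.linalg.svd(W-W.mean(0))[2][0], np.linalg.svd(W-W.mean(0))[1])
E
```

```text
stand ((379.5294189453125, 221.61764526367188), (39.0474853515625, 56.0765266418457), 12.52880859375)
[[ 0.5521  0.0791]
 [ 0.7221  0.0357]
 [ 0.6926 -0.0825]
 [ 0.5229 -0.0382]] [np.float64(-14.305761490257277), np.float64(-103.97301808301069), np.float64(165.35089467781177)] [np.float64(0.17540148666902064), np.float64(0.12189433964352586), np.float64(0.1754205724532024)]
top 442 190 plane c [0.5811 0.0132 0.2004] n [-0.4861  0.106   0.8675] tilt 29.833078685893078 az 167.70172136625865 rms 0.0017092184067008618
wing 148 [0.5686 0.0131 0.2192] hmax [0.0302 0.0311 0.0315 0.0316 0.0317]
dir [-0.5325  0.7389 -0.4129] [0.2172 0.0769 0.0393]
side 825 342 plane c [0.5727 0.0025 0.1966] n [-0.4771  0.1232  0.8702] tilt 29.522718718407475 az 165.52146773827405 rms 0.0013258861775364331
wing 225 [0.5656 0.0063 0.2173] hmax [0.0277 0.0279 0.028  0.0281 0.0283]
dir [ 0.6077 -0.6996  0.3758] [0.2479 0.0868 0.0481]
```

```bash
cat >> h.py <<'E'
def axis(az=166.,tilt=30.):
    a,t=np.radians([az,tilt]); return np.array([np.sin(t)*np.cos(a),np.sin(t)*np.sin(a),np.cos(t)])
def delta(p,z,y):
    """print shift [mm] and rotvec [deg] from measured TCP pose to TCP p, tool z, tool y (sign free)"""
    o=ctrl.get_obs(); R=Ro.from_euler('xyz',o['orientation'],degrees=True).as_matrix()
    z=z/np.linalg.norm(z); y=y-z*(y@z); y/=np.linalg.norm(y)
    if y@R[:,1]<0: y=-y
    T=np.stack([np.cross(y,z),y,z],1); rv=Ro.from_matrix(T@R.T).as_rotvec(degrees=True)
    sh=(np.asarray(p)-o['tool_pos'])*1e3
    print('t',o['clock'],'j',o['joint_pos'].round(1),'\nshift',sh.round(1),'rot',rv.round(2),'|rot|',np.linalg.norm(rv).round(1))
    return sh,rv
E
python3 - <<'E'
from h import *
a=axis(); w=np.array([-.57,.72,-.395]); c=np.array([.567,.010,.214])
delta(c+.12*a,-a,np.cross(a,w))
E
```

```text
t 0.1 j [ 86.3  20.6   0.6  -0.  -70.1 -16.5] 
shift [ 275.7 -608.5   92.2] rot [  0.05 -30.33 -27.24] |rot| 40.8
```

>>> {"fn": "servo_tool", "kwargs": {
  "rows": [
    [10,-22,8,0,-1.5,-1.36],
    [14,-31,8,0,-1.5,-1.36],
    [14,-31,8,0,-1.5,-1.36],
    [14,-31,8,0,-1.5,-1.36],
    [14,-31,8,0,-1.5,-1.36]
  ]
}}

```text
clock: 0.52
tool_pos: [0.2996, 0.4857, 0.2664]
orientation: [-177.0, -6.9, -27.3]
force: [0.2, 0.3, 0.4]
opening: 0.0876
```

>>> {"fn": "servo_tool", "kwargs": {
  "rows": [
    [14,-31,5,0,-1.5,-1.36],
    [14,-31,5,0,-1.5,-1.36],
    [14,-31,5,0,-1.5,-1.36],
    [14,-31,5,0,-1.5,-1.36],
    [14,-31,5,0,-1.5,-1.36]
  ]
}}

```text
clock: 0.93
tool_pos: [0.3696, 0.3306, 0.2916]
orientation: [-173.0, -13.4, -34.8]
force: [1.6, -0.2, -0.2]
opening: 0.0873
```

>>> {"fn": "servo_tool", "kwargs": {
  "rows": [
    [14,-31,5,0,-1.5,-1.36],
    [14,-31,5,0,-1.5,-1.36],
    [14,-31,5,0,-1.5,-1.36],
    [14,-31,5,0,-1.5,-1.36],
    [14,-31,5,0,-1.5,-1.36]
  ]
}}

```text
clock: 1.35
tool_pos: [0.4394, 0.1757, 0.3167]
orientation: [-168.1, -19.2, -42.9]
force: [1.2, -0.8, -0.5]
opening: 0.0873
```

>>> {"fn": "servo_tool", "kwargs": {
  "rows": [
    [14,-31,0,0,-1.5,-1.36],
    [14,-31,0,0,-1.5,-1.36],
    [14,-31,0,0,-1.5,-1.36],
    [14,-31,0,0,-1.5,-1.36],
    [14,-28,0,0,-1.5,-1.36]
  ]
}}

```text
clock: 1.77
tool_pos: [0.5092, 0.0235, 0.3167]
orientation: [-162.2, -24.3, -52.0]
force: [0.6, -0.2, 0.0]
opening: 0.0875
```

```bash
python3 - <<'E'
from h import *
a=axis(); w=np.array([-.57,.72,-.395]); c=np.array([.567,.010,.214])
delta(c+.12*a,-a,np.cross(a,w))
s=snap('wrist','w1'); C=cloud(s); print(C[240,320])
E
```

```text
t 1.7667 j [ 40.6 -15.8 -44.8  33.2 -47.7 -18.5] 
shift [-0.4  1.   1.2] rot [-0.09 -0.19 -0.03] |rot| 0.2
[0.56656271 0.00699439 0.22405432]
```

View pics/w1.png

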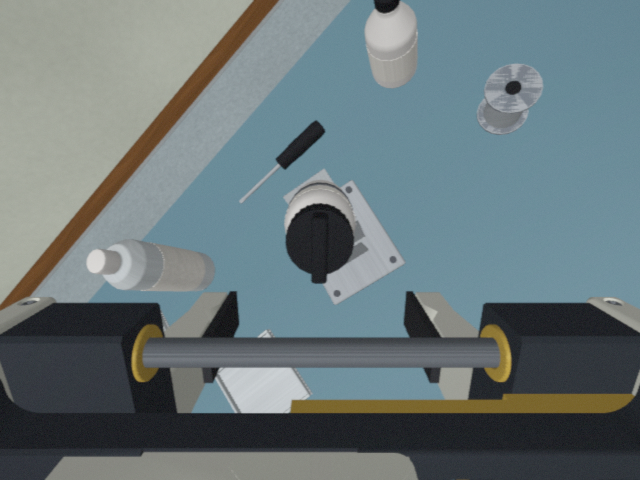

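The wing is seen from (320,212) to (319,282), roughly centred between the fingers and square to the closing line. Now I refine the measurement from this view.

```bash
python3 - <<'E'
from h import *
np.set_printoptions(precision=4,suppress=True)
s=load('w1'); C=cloud(s); A,B=np.s_[195:290],np.s_[278:362]
k=(s['p'][A,B].max(-1)<75); P=C[A,B][k]; a=axis()
c0=np.array([.567,.01,.214]); h=(P-c0)@a; ok=abs(h)<.06; P=P[ok]; h=h[ok]
print(np.histogram(h,np.arange(-.05,.03,.004)))
# flat top plane fit
K=abs(h+.013)<.005
for _ in range(8):
    c=P[K].mean(0); v=np.linalg.svd(P[K]-c)[2][2]; v*=np.sign(v[2]); K=abs((P-c)@v)<.003
print('top',K.sum(),c,v,'tilt',np.degrees(np.arccos(v[2])),'az',np.degrees(np.arctan2(v[1],v[0])))
top=c@a
h=P@a-top
W=P[(h>.019)&(h<.035)]
ex=np.array([-.57,.72,-.395]); ex-=a*(ex@a); ex/=np.linalg.norm(ex); ey=np.cross(a,ex)
q=np.stack([(W-c0)@ex,(W-c0)@ey],1).astype(np.float32)
r=cv2.minAreaRect(q*1000); print('wing rect (mm, deg)',r,len(W),'hmean',h[(h>.019)].mean(), np.cov(q.T))
l,V=np.linalg.eigh(np.cov(q.T)); print('dir deg',np.degrees(np.arctan2(V[1,1],V[0,1])),'mean',q.mean(0)*1e3)
T=P[abs(h)<.004]; q=np.stack([(T-c0)@ex,(T-c0)@ey],1).astype(np.float32)*1000
print('top circle',cv2.minEnclosingCircle(q),'top height rel c0',(c-c0)@a)
E
```

```text
(array([   7,   24,   36,   36,   37,   59,   73,  944, 1522,    9,   16,
         18,   13,   60,  997,    8,    0,    0,    0]), array([-0.05 , -0.046, -0.042, -0.038, -0.034, -0.03 , -0.026, -0.022,
       -0.018, -0.014, -0.01 , -0.006, -0.002,  0.002,  0.006,  0.01 ,
        0.014,  0.018,  0.022,  0.026]))
top 2458 [0.5751 0.0103 0.1979] [-0.4816  0.1226  0.8678] tilt 29.800462939962536 az 165.72323974662467
wing rect (mm, deg) ((3.7356815338134766, -1.3865113258361816), (13.640748023986816, 58.57429122924805), 89.60775756835938) 1068 hmean 0.025590248474677387 [[ 0.0003 -0.    ]
 [-0.      0.    ]]
dir deg 179.30706015207008 mean [ 1.7374 -1.5515]
top circle ((3.9440438747406006, -1.3996610641479492), 31.606966018676758) top height rel c0 -0.017810867967002486
```

```bash
cat >> h.py <<'E'
A=axis(165.8); c0=np.array([.567,.01,.214]); EX=np.array([-.57,.72,-.395]); EX-=A*(EX@A); EX/=np.linalg.norm(EX); EY=np.cross(A,EX)
T0=c0+.0038*EX-.0014*EY-.0178*A
EX=EX-.01*EY; EX/=np.linalg.norm(EX); EY=np.cross(A,EX)
E
python3 - <<'E'
from h import *
print(T0,A); delta(T0+.003*A,-A,EY)
E
```

```text
[0.57444363 0.01150359 0.19739965] [-0.48472267  0.12265369  0.8660254 ]
t 1.8167 j [ 40.2 -15.7 -44.9  33.2 -47.5 -18.5] 
shift [  63.7   -8.1 -115.4] rot [ 0.15 -0.28 -0.31] |rot| 0.4
```

>>> {"fn": "servo_tool", "kwargs": {
  "rows": [
    [-0.2,8,-1.3,0.15,-0.28,-0.3],
    [9,-2.3,-16,0,0,0],
    [9,-2.3,-16,0,0,0],
    [9,-2.3,-16,0,0,0],
    [9,-2.3,-16,0,0,0]
  ]
}}

```text
clock: 2.23
tool_pos: [0.5451, 0.0242, 0.2505]
orientation: [-161.9, -24.2, -52.3]
force: [-0.0, -0.3, -0.0]
opening: 0.0874
```

>>> {"fn": "servo_tool", "kwargs": {
  "rows": [
    [9,-2.3,-16,0,0,0],
    [6,-1.5,-11,0,0,0],
    [6,-1.5,-11,0,0,0],
    [4,-1,-7,0,0,0],
    [2.9,-0.7,-5.1,0,0,0]
  ]
}}

```text
clock: 2.65
tool_pos: [0.5727, 0.0168, 0.1997]
orientation: [-162.0, -24.2, -52.3]
force: [-0.1, -0.8, -0.1]
opening: 0.088
```

```bash
python3 - <<'E'
from h import *
delta(T0+.003*A,-A,EY); print(ctrl.get_obs()['force'])
E
```

```text
t 2.65 j [ 25.3  -2.6 -55.1  54.7 -22.7 -32.3] 
shift [ 0.3 -4.9  0.3] rot [ 0.01 -0.16 -0.31] |rot| 0.3
[-0.10993894 -0.80625007 -0.13522114]
```

>>> {"fn": "servo_tool", "kwargs": {
  "rows": [
    [0,0,0,0,0,0],
    [0,0,0,0,0,0]
  ]
}}

```text
clock: 2.82
tool_pos: [0.5726, 0.0166, 0.2007]
orientation: [-162.0, -24.3, -52.3]
force: [-0.6, 0.5, 0.4]
opening: 0.0876
```

```bash
python3 - <<'E'
from h import *
delta(T0+.003*A,-A,EY); print(ctrl.get_obs()['force'])
E
```

```text
t 2.8167 j [ 25.4  -2.7 -55.   54.5 -22.9 -32.2] 
shift [ 0.3 -4.7 -0.7] rot [ 0.01 -0.11 -0.28] |rot| 0.3
[-0.62724987  0.52343605  0.43416128]
```

>>> {"fn": "servo_tool", "kwargs": {
  "rows": [
    [0.3,-4.7,-0.5,0,-0.1,-0.3],
    [0,0,0,0,0,0]
  ]
}}

```text
clock: 2.98
tool_pos: [0.5731, 0.0123, 0.2011]
orientation: [-161.8, -24.3, -52.7]
force: [-0.9, -0.2, -0.4]
opening: 0.0878
```

>>> {"fn": "servo_tool", "kwargs": {
  "rows": [
    [0,0,0,0,0,0],
    [0,0,0,0,0,0],
    [0,0,0,0,0,0],
    [0,0,0,0,0,0],
    [0,0,0,0,0,0]
  ],
  "fingers": 0
}}

```text
clock: 3.4
tool_pos: [0.5733, 0.0126, 0.2008]
orientation: [-161.8, -24.3, -52.7]
force: [0.8, 0.2, -0.8]
opening: 0.06
```

```bash
python3 - <<'E'
from h import *
delta(T0+.003*A,-A,EY); o=ctrl.get_obs(); print(o['force'],o['force']@A,o['opening'])
E
```

```text
t 3.4 j [ 24.7  -2.7 -55.2  55.3 -22.4 -32.5] 
shift [-0.3 -0.8 -0.8] rot [-0.03  0.07 -0.04] |rot| 0.1
[ 0.75806536  0.20904549 -0.84118754] -1.0703010481232846 0.06000160860239998
```

>>> {"fn": "servo_tool", "kwargs": {
  "rows": [
    [0,0,0,0,0,0],
    [0,0,0,0,0,0],
    [0,0,0,0,0,0],
    [0,0,0,0,0,0],
    [0,0,0,0,0,0]
  ]
}}

```text
clock: 3.82
tool_pos: [0.5732, 0.0125, 0.2006]
orientation: [-161.8, -24.3, -52.7]
force: [-0.3, 0.8, 0.5]
opening: 0.0265
```

>>> {"fn": "servo_tool", "kwargs": {
  "rows": [
    [0,0,0,0,0,0],
    [0,0,0,0,0,0],
    [0,0,0,0,0,0],
    [0,0,0,0,0,0],
    [0,0,0,0,0,0]
  ]
}}

```text
clock: 4.23
tool_pos: [0.5729, 0.0121, 0.2005]
orientation: [-161.9, -24.3, -52.7]
force: [-2.3, -0.7, 1.4]
opening: 0.0138
```

```bash
python3 - <<'E'
from h import *
delta(T0+.003*A,-A,EY); o=ctrl.get_obs(); print(o['force'],o['force']@A,o['moment'],o['opening'])
E
```

```text
t 4.2333 j [ 24.7  -2.7 -55.3  55.3 -22.4 -32.5] 
shift [ 0.1 -0.3 -0.5] rot [-0.01  0.03  0.  ] |rot| 0.0
[-2.26485772 -0.66166948  1.4444028 ] 2.2675612014529407 [-0.08477287  2.41607251 -0.43631678] 0.013789233718871759
```

>>> {"fn": "servo_tool", "kwargs": {
  "rows": [
    [1.2,-0.3,-2.2,0,0,0],
    [1.2,-0.3,-2.2,0,0,0],
    [1.2,-0.3,-2.1,0,0,0],
    [0,0,0,0,0,0],
    [0,0,0,0,0,0]
  ]
}}

```text
clock: 4.65
tool_pos: [0.5766, 0.0111, 0.1942]
orientation: [-161.8, -24.4, -52.7]
force: [-7.8, -0.5, 7.6]
opening: 0.0136
```

```bash
python3 - <<'E'
from h import *
delta(T0-.005*A,-A,EY); o=ctrl.get_obs(); print(o['force'],o['force']@A,o['moment'],o['opening'],(o['tool_pos']-T0)@A)
E
```

```text
t 4.65 j [ 23.   -2.  -55.9  58.3 -20.9 -34.4] 
shift [ 0.2 -0.2 -1.2] rot [-0.    0.06  0.01] |rot| 0.1
[-7.79159263 -0.54889488  7.57291198] 10.267771788490974 [-0.0825867   3.23574827 -0.59763515] 0.013628148699350655 -0.003850451256534053
```

>>> {"fn": "servo_tool", "kwargs": {
  "rows": [
    [0.4,-0.1,-0.7,0,0,0],
    [0,0,0,-1.21,0.31,2.17],
    [0,0,0,-2.42,0.61,4.33],
    [0,0,0,-2.42,0.61,4.33],
    [0,0,0,-2.42,0.61,4.33]
  ]
}}

```text
clock: 5.07
tool_pos: [0.5774, 0.0119, 0.1941]
orientation: [-170.4, -28.6, -33.4]
force: [-8.3, 1.6, 7.0]
opening: 0.0139
```

```bash
cat > st.py <<'E'
from h import *
o=ctrl.get_obs(); R=Ro.from_euler('xyz',o['orientation'],degrees=True).as_matrix()
np.set_printoptions(precision=4,suppress=True)
y=R[:,1]; ang=np.degrees(np.arctan2(-(y@EX),y@EY))
p=o['tool_pos']-T0
print('t',o['clock'],'ang',ang,'tilt err',np.degrees(np.arccos(-R[:,2]@A)),'axial mm',p@A*1e3,'lat',p@EX*1e3,p@EY*1e3,'F',o['force'],'Fa',o['force']@A,'M',o['moment'],'op',o['opening'],'j',o['joint_pos'])
E
python3 st.py
```

```text
t 5.0667 ang 17.748237932916716 tilt err 0.1650980602625673 axial mm -4.271881249278577 lat -0.009027380452200306 -1.3577671670200282 F [-8.316   1.5779  7.0478] Fa 10.328103271815445 M [ 0.6172  3.1252 -0.2638] op 0.013856608433400286 j [ 22.9018  -1.9067 -55.9013  58.5189 -20.6306 -16.7581]
```

>>> {"fn": "servo_tool", "kwargs": {
  "rows": [
    [0.1,0,-0.2,-2.42,0.61,4.33],
    [0.1,0,-0.2,-2.42,0.61,4.33],
    [0,0,0,-2.42,0.61,4.33],
    [0,0,0,-2.42,0.61,4.33],
    [0,0,0,-2.42,0.61,4.33]
  ]
}}

```text
clock: 5.48
tool_pos: [0.5778, 0.0122, 0.1939]
orientation: [175.5, -29.8, -4.7]
force: [-8.8, 2.9, 7.4]
opening: 0.0135
```

```bash
python3 st.py
```

```text
t 5.4833 ang 42.7493994941854 tilt err 0.21518900614780623 axial mm -4.588672242678886 lat 0.06182940614420451 -1.7899252285922036 F [-8.8489  2.866   7.4188] Fa 11.065664681747391 M [ 0.8442  3.0287 -0.1095] op 0.013463761624521758 j [ 22.8473  -1.8622 -55.889   58.5712 -20.5266   8.2315]
```

>>> {"fn": "servo_tool", "kwargs": {
  "rows": [
    [0,0,0,-2.42,0.61,4.33],
    [0,0,0,-2.42,0.61,4.33],
    [0,0,0,-2.42,0.61,4.33],
    [0,0,0,-2.42,0.61,4.33],
    [0,0,0,-2.42,0.61,4.33]
  ]
}}

```text
clock: 5.9
tool_pos: [0.5779, 0.0125, 0.1939]
orientation: [162.6, -24.9, 23.0]
force: [-7.7, 2.8, 6.9]
opening: 0.0141
```

>>> {"fn": "servo_tool", "kwargs": {
  "rows": [
    [0,0,0,-2.42,0.61,4.33],
    [0,0,0,-0.97,0.24,1.7],
    [0,0,0,0,0,0]
  ]
}}

```text
clock: 6.15
tool_pos: [0.5779, 0.0124, 0.1939]
orientation: [159.7, -22.6, 30.1]
force: [-8.8, 2.6, 7.6]
opening: 0.0139
```

```bash
python3 - <<'E'
from h import *
s=snap('wrist','w2'); cv2.imwrite('pics/w2c.png',cv2.resize(s['p'][140:400,160:480,::-1],None,fx=1.5,fy=1.5))
E
python3 st.py
```

```text
t 6.2 ang 74.52560272218517 tilt err 0.21385980288297263 axial mm -4.565282482578566 lat 0.1520713814100046 -1.9978635729210057 F [-7.5694  2.3943  7.7497] Fa 10.67415514846454 M [0.7674 2.9773 0.0514] op 0.014072188660758359 j [ 22.9392  -1.8464 -55.8198  58.3517 -20.5912  40.1495]
```

View pics/w2c.png

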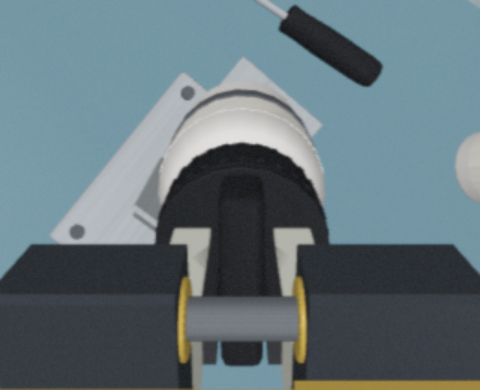

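The wing (about (240,270) in the crop) sits squarely in the fingers, so the cap turned with the tool by 74.5°. Now I lift along the axis.

>>> {"fn": "servo_tool", "kwargs": {
  "rows": [
    [-2.9,0.7,5.2,0,0,0],
    [-3.9,1,6.9,0,0,0],
    [-3.9,1,6.9,0,0,0],
    [-5.8,1.5,10.4,0,0,0],
    [-5.8,1.5,10.4,0,0,0]
  ]
}}

```text
clock: 6.62
tool_pos: [0.5549, 0.0175, 0.2328]
orientation: [159.8, -22.5, 29.8]
force: [0.3, -0.3, 0.8]
opening: 0.0143
```

```bash
python3 st.py
```

```text
t 6.6167 ang 74.45996651745952 tilt err 0.131146366230514 axial mm 40.869004021210245 lat 0.4954285606368126 -0.8515352525299672 F [ 0.3449 -0.3019  0.8048] Fa 0.4927887712428757 M [0.361  1.6642 0.0027] op 0.014258388798534255 j [ 30.8171  -6.6355 -52.0974  44.6639 -30.0044  48.4672]
```

>>> {"fn": "servo_tool", "kwargs": {
  "rows": [
    [-5.8,1.5,10.4,0,0,0],
    [-7.8,2,13.8,0,0,0],
    [-5.8,1.5,10.4,0,0,0],
    [-2,0.5,6,0,0,0],
    [0,0,0,0,0,0]
  ]
}}

```text
clock: 7.03
tool_pos: [0.5343, 0.0237, 0.2751]
orientation: [159.8, -22.8, 29.9]
force: [-0.7, 0.2, -0.3]
opening: 0.0139
```

```bash
python3 - <<'E'
from h import *
o=ctrl.get_obs(); R=Ro.from_euler('xyz',o['orientation'],degrees=True).as_matrix(); z=R[:,2]
ax=np.cross(z,[0,0,-1]); r=Ro.from_rotvec(ax/np.linalg.norm(ax)*np.arccos(-z[2])).as_matrix()
delta([.550,.242,.12],np.array([0,0,-1.]),r@R[:,1]); print(o['force'],o['tool_pos'],o['opening'])
E
```

```text
t 7.0333 j [ 36.2 -11.2 -48.4  37.8 -38.7  52.5] 
shift [  15.7  218.3 -155.1] rot [ 7.13 29.23  0.  ] |rot| 30.1
[-0.69323775  0.23164879 -0.34786995] [0.53431151 0.02366423 0.27510907] 0.013864052944034679
```

>>> {"fn": "servo_tool", "kwargs": {
  "rows": [
    [1.5,22,0,0.71,2.92,0],
    [1.5,22,0,0.71,2.92,0],
    [1.5,22,0,0.71,2.92,0],
    [1.5,22,0,0.71,2.92,0],
    [1.5,22,-10,0.71,2.92,0]
  ]
}}

```text
clock: 7.45
tool_pos: [0.5426, 0.1345, 0.2645]
orientation: [170.3, -11.4, 26.8]
force: [1.3, 0.8, -0.8]
opening: 0.0136
```

>>> {"fn": "servo_tool", "kwargs": {
  "rows": [
    [1.6,22,-25,0.71,2.92,0],
    [1.6,22,-30,0.71,2.92,0],
    [1.6,22,-35,0.71,2.92,0],
    [1.6,22,-35,0.71,2.92,0],
    [1.6,20,-20,0.71,2.92,0]
  ]
}}

```text
clock: 7.87
tool_pos: [0.5482, 0.2403, 0.1132]
orientation: [179.9, 0.6, 25.7]
force: [-0.7, -0.2, -0.2]
opening: 0.0136
```

>>> {"fn": "servo_tool", "kwargs": {
  "rows": [
    [0,0,0,0,0,0],
    [0,0,0,0,0,0]
  ]
}}

```text
clock: 8.03
tool_pos: [0.5497, 0.2401, 0.115]
orientation: [179.8, 0.4, 25.7]
force: [-0.2, -0.4, -0.3]
opening: 0.0138
```

```bash
python3 - <<'E'
from h import *
o=ctrl.get_obs(); R=Ro.from_euler('xyz',o['orientation'],degrees=True).as_matrix()
delta([.550,.242,.09],np.array([0,0,-1.]),R[:,1]); print(o['force'],o['tool_pos'],o['opening'])
s=snap('side','s2');t=snap('top','t2')
a=cv2.resize(s['p'][220:310,240:360],(600,450),interpolation=3)
cv2.imwrite('pics/s2c.png',a[:,:,::-1])
E
```

```text
t 8.0333 j [ 42.3  19.2 -17.1   0.1 -54.2  73.4] 
shift [  0.3   1.9 -25. ] rot [ 0.37 -0.31  0.  ] |rot| 0.5
[-0.16366583 -0.4472118  -0.26499246] [0.54970863 0.24005098 0.115038  ] 0.013803664944772682
```

View pics/s2c.png

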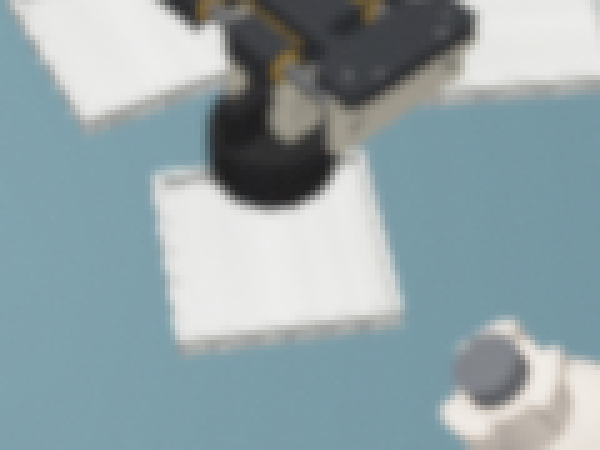

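The cap is held upright over the dish, with its rim near (270,205) in the crop, and the bottle is open. Now I lower it.

>>> {"fn": "servo_tool", "kwargs": {
  "rows": [
    [0.3,1.9,-20,0.37,-0.3,0],
    [0,0,-20,0,0,0],
    [0,0,-15,0,0,0],
    [0,0,-8,0,0,0],
    [0,0,-4,0,0,0]
  ]
}}

```text
clock: 8.55
tool_pos: [0.5494, 0.2419, 0.0518]
orientation: [-179.9, -0.3, 25.8]
force: [-1.3, 0.5, -0.6]
opening: 0.0138
```

>>> {"fn": "servo_tool", "kwargs": {
  "rows": [
    [0,0,-2,0,0,0],
    [0,0,-1.5,0,0,0],
    [0,0,-1.5,0,0,0],
    [0,0,-1,0,0,0],
    [0,0,-0.5,0,0,0]
  ]
}}

```text
clock: 8.97
tool_pos: [0.5498, 0.2428, 0.0454]
orientation: [-179.9, -0.3, 25.8]
force: [-0.4, 0.6, -1.3]
opening: 0.0133
```

```bash
python3 - <<'E'
from h import *
o=ctrl.get_obs(); R=Ro.from_euler('xyz',o['orientation'],degrees=True).as_matrix()
delta([.550,.242,.04],np.array([0,0,-1.]),R[:,1]); print(o['force'],o['tool_pos'],o['opening'])
E
```

```text
t 8.9667 j [ 42.4  23.4 -21.5  -0.1 -44.8  73.4] 
shift [ 0.2 -0.8 -5.4] rot [-0.25  0.21  0.  ] |rot| 0.3
[-0.44846577  0.57292889 -1.33480234] [0.54979865 0.24277732 0.0454263 ] 0.013332941722669663
```

>>> {"fn": "servo_tool", "kwargs": {
  "rows": [
    [0,0,-1,0,0,0],
    [0,0,-1,0,0,0],
    [0,0,-1,0,0,0],
    [0,0,-0.7,0,0,0],
    [0,0,0,0,0,0]
  ]
}}

```text
clock: 9.38
tool_pos: [0.5494, 0.2425, 0.041]
orientation: [-179.9, -0.2, 25.8]
force: [-0.1, -0.3, -1.0]
opening: 0.0137
```

>>> {"fn": "servo_tool", "kwargs": {
  "rows": [
    [0,0,-0.5,0,0,0],
    [0,0,-0.5,0,0,0],
    [0,0,0,0,0,0]
  ]
}}

```text
clock: 9.63
tool_pos: [0.5497, 0.2427, 0.0407]
orientation: [-179.9, -0.3, 25.8]
force: [-1.1, -1.1, 3.6]
opening: 0.0137
```

>>> {"fn": "servo_tool", "kwargs": {
  "rows": [
    [0,0,-0.4,0,0,0],
    [0,0,0,0,0,0]
  ]
}}

```text
clock: 9.8
tool_pos: [0.5498, 0.2427, 0.0406]
orientation: [-179.9, -0.3, 25.8]
force: [-1.4, 0.5, 6.3]
opening: 0.014
```

>>> {"fn": "servo_tool", "kwargs": {
  "rows": [
    [0,0,0,0,0,0],
    [0,0,0,0,0,0],
    [0,0,0,0,0,0],
    [0,0,0,0,0,0],
    [0,0,0,0,0,0]
  ],
  "fingers": 60
}}

```text
clock: 10.22
tool_pos: [0.5495, 0.2426, 0.0397]
orientation: [-179.9, -0.2, 25.8]
force: [0.6, -0.5, -0.2]
opening: 0.0415
```

>>> {"fn": "servo_tool", "kwargs": {
  "rows": [
    [0,0,0,0,0,0],
    [0,0,0,0,0,0],
    [0,0,0,0,0,0]
  ]
}}

```text
clock: 10.47
tool_pos: [0.5495, 0.2426, 0.0398]
orientation: [-179.9, -0.2, 25.8]
force: [-0.1, 0.5, -0.6]
opening: 0.0584
```

>>> {"fn": "servo_tool", "kwargs": {
  "rows": [
    [0,0,10,0,0,0],
    [0,0,20,0,0,0],
    [0,0,30,0,0,0],
    [0,0,35,0,0,0],
    [-15,0,35,0,0,0]
  ]
}}

```text
clock: 10.88
tool_pos: [0.5357, 0.2425, 0.1716]
orientation: [-179.9, -0.3, 25.8]
force: [1.0, 1.0, 1.2]
opening: 0.0601
```

>>> {"fn": "servo_tool", "kwargs": {
  "rows": [
    [-30,10,20,0,0,0],
    [-40,10,10,0,0,0],
    [-30,10,0,0,0,0],
    [0,0,0,0,0,0]
  ]
}}

```text
clock: 11.22
tool_pos: [0.4318, 0.2732, 0.202]
orientation: [-179.7, -0.4, 25.9]
force: [-1.1, -1.7, -0.4]
opening: 0.0602
```

```bash
python3 - <<'E'
from h import *
np.set_printoptions(precision=4,suppress=True)
s=snap('side','s3');t=snap('top','t3')
o=np.hstack([cv2.resize(s['p'][230:300,250:350],(400,280),interpolation=3),cv2.resize(t['p'][212:282,252:352],(400,280),interpolation=3)])
cv2.imwrite('pics/f.png',o[:,:,::-1])
for n,S,(a,b,c,d) in[('side',s,(235,295,265,325)),('top',t,(225,270,280,325))]:
    C=cloud(S)[a:b,c:d]; k=S['p'][a:b,c:d].max(-1)<70
    P=C[k]; P=P[(P[:,2]<.08)&(P[:,2]>.005)]; F=P[abs(P[:,2]-.037)<.006]
    cc=F.mean(0); v=np.linalg.svd(F-cc)[2][2]
    print(n,len(P),'top circle',cv2.minEnclosingCircle((F[:,:2]*1e3).astype(np.float32)),'z',np.median(F[:,2]),'zmax',P[:,2].max(),'tilt',np.degrees(np.arccos(abs(v[2]))))
    W=P[P[:,2]>.055]; print('wing mean',W.mean(0) if len(W) else None)
print(ctrl.get_obs()['tool_pos'],ctrl.get_obs()['force'])
E
```

```text
side 459 top circle ((547.2520751953125, 237.8639373779297), 30.593351364135742) z 0.03591231952896912 zmax 0.06488346053044391 tilt 3.676596536126806
wing mean [0.5445 0.2367 0.0604]
top 311 top circle ((549.2933959960938, 241.1002655029297), 30.040130615234375) z 0.03819465305523073 zmax 0.07183283945199581 tilt 0.6648004729477016
wing mean [0.5499 0.2396 0.0638]
[0.4346 0.2731 0.2012] [0.5488 0.0782 0.3124]
```

View pics/f.png

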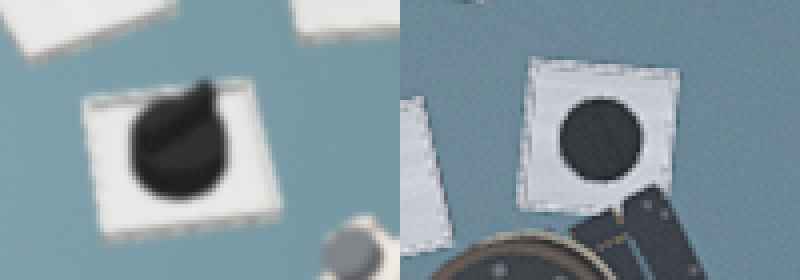

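The cap stands upright in the middle of the dish, wing on top: at (180,150) in the side crop and (600,138) in the top crop. The gripper is clear, so I hand in.

```bash
python3 -c "
from plant import ctrl
print(ctrl.close_job())"
```

```text
the job is handed in; nothing more can be done
None
```

I opened the bottle and put the cap in the dish farthest to the robot's right. I handed the job in at about 11.3 s of the 42 s; the system gives no verdict.

- **Opening:** I gripped the wing and pressed the cap down about 7 mm; the tool moved about 8 mm and the force along the axis was about 10–11 N. I kept it pressed, turned it 74.5° anticlockwise and lifted it along the axis. The cap came off held in the fingers, and a later side picture showed the bottle open.
- **Placing:** I lowered it upright until the force showed contact (3.6–6.3 N), then released it and backed off.
- **Last checks:** The top view puts the cap about 2 mm from the dish centre. Its top is at 38 mm and its tilt is under 1°.
- **Disagreement:** The side view gave an offset of about 5 mm and a tilt of 3.7°. It has fewer clean pixels and is less trustworthy; both readings are inside the limits.
- **Not checked:** I did not measure the spool, spray can, plain bottle or screwdriver again at the end. No contact with them was planned, and no force readings suggested any.

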